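# Clamp a plaster mould in the screw press

### The arm

A 6-joint arm with a two-finger parallel gripper is mounted at the origin on the work surface. World frame = base frame: x ahead of the robot, y to its left, z up, the work surface at z = 0. Lengths are in m, angles in rad, forces in N, time in s.
With the tool pointing down it reaches from about 0.375 to 0.975 m from the base axis. Payload 3.8 kg.
Tool frame: the origin (TCP) lies at the very end of the fingers, on their centre line; the grasp point (between the pads) lies 19 mm behind it; z points along the fingers, y is the direction in which the jaws open and shut (so a half turn about z gives the same grasp; the last joint's range is limited). The gripper opens to 85 mm and grips with 20 to 120 N. Pads are 22 mm wide; open, the fingers measure 114 mm over their backs; the gripper's body (76 mm by 85 mm) begins 54 mm behind the grasp point. The pads swing forward as they close: fully open they stand 13 mm farther back than shut.
Start: joints at [1.265, 0.264, 1.604, -0, 1.274, -0.037], TCP at [0.179, 0.651, 0.231] pointing down, gripper open.
Joint ranges: [-2.63, 2.63], [-0.94, 2.18], [0.31, 2.57], [-1.31, 4.45], [0, 2.66], [-2.55, 2.55]. Speed limits (rad/s): [2.57, 2.57, 3.14, 3.14, 3.14, 3.14].

### API

Orientations are given as a rotation vector (axis times angle).
In Python, from workcell import bot, read_camera, finish_job gives the robot as it stands. The module is installed in compiled form; this text tells all that it offers.
- The arm moves only by the tool servo_tool, never from a script. Its argument "targets" is text: rows parted by semicolons, each of 7 numbers parted by spaces: the turn, a rotation vector about the tool's x, y, z in rad, then the shift along the tool's x, y, z in mm, then the finger opening in mm, from 0 to 85.4. In form: wx wy wz x y z gripper; .... A call has 1 to 8 rows; each row shifts and turns the pose as measured when the row begins, along the tool's axes as they then stand; what a row does not reach is not made up. A row lasts 1/12 s, in which the tool goes at most 41.7 mm and 7.16 degrees, less where a joint would pass 70% of its speed; a pose out of reach is approached as far as the arm can. A call is refused whole if a number of a shift passes 41.7 or a number of a turn 0.125, either way. A call with a gripper value outside its range is refused whole. The fingers move at their own pace and stop on an object; "newtons" is the grip in N (left out, the last holds). Time passes only in rows, so rows that do not move let the fingers close. It gives the time, the measured TCP pose, the force and the opening at its end, in the units of the state.
- bot.read_state(): the state, without advancing time (a new reading comes with each control period).
- read_camera(name): name is "scene" or "top"; returns a dict with "image" (420x560x3 uint8, red, green, blue), "mtx" (3x3 intrinsics, pixels), "eye" and "orientation" of the camera in the world. Camera axes: x right, y up, looking along -z (the intrinsics and any distortion apply to the point x, -y, -z); pixel columns grow to the right and rows downward; lengths in m; the calibration is good to about 2 mm. A picture is of the moment at which its call begins. There is no depth.
- finish_job(): hands the job in, once; it reports no verdict.
The state is a dict: "time": time; "q": joint angles; "joint_vel": joint speeds; "joint_torque": joint torques, N m; "tool_pos": TCP position; "tcp_rot": TCP orientation; "wrist_force": force on the tool from outside, world axes, zero at the start; "torque": the same for the moment, N m; "width": opening from 0.0 (shut) to 1.0 (fully open).
Only numpy, scipy, OpenCV 4.12 (cv2) and the standard library are available. Lean on these libraries where they do the work, as an engineer would, in place of code of your own. Each camera call takes 0.05 s, during which the arm holds its last target.

### The job

Slide the white plaster mould along the bed of the green press until it sits fully home against the steel back stop, straight and central between the yellow lines; then wind the red knob down (clockwise from above), following it as it sinks so that it is never pulled up off its seat, until the orange foot clamps the mould snugly with about 40 newtons. The plaster is brittle: never let the foot bear on it twice as hard as that, and leave the other things on the table undisturbed.

Things in the scene. Friction and masses are not known exactly. Their poses are not given: they have to be found in the camera images.
- press: green bench press, fixed. Origin: on the vertical spindle axis, at the underside of its base, which lies on a 3 mm mat. x runs from the open front along the bed to the back stop, z up. Base 240 x 190 x 20 mm (x -165 to +75, y +-95 mm): the bed surface is at z = 20 mm. Two thin yellow lines on the bed at y = +-34 mm. In front of x = -27 mm there is nothing but the bed
- stop_face (a point): middle of the top front edge of the steel back stop, an upright bar 80 mm wide: 50 mm behind the spindle axis, 25 mm above the bed. The home mould's back face rests against it
- beam_top (a point): middle of the top of the crossbeam, on the spindle axis, 135 mm above the press origin. The beam is 40 mm in x, 172 mm in y, 25 mm thick, on two posts 22 mm wide at y = +-75 mm; a brass collar stands 6 mm above it
- mould_center (a point): centre (half-way up) of the closed plaster mould, a white block with a dark seam, 160 (its x) x 60 x 50 mm, about 0.5 kg, loose on the bed, pulled 30 to 65 mm forward of home, a little crooked. Home: centre 30 mm in front of the spindle axis, on the bed's centre line. Grip it across its 60 mm width from above, 15 mm from its front face, clear of the beam; it slides and need not be lifted
- knob_grip (a point): centre (axis, half-way up) of the red round fluted knob, 52 mm in diameter, 30 mm tall, on top of the spindle above the beam. Grip it across its diameter from above, at any yaw. It sinks 5 mm per radian turned clockwise (31 mm a turn); when fully up its centre is 205 mm above the press origin
- knob (a joint): turn of the knob in rad: 0 fully up, grows clockwise seen from above (winding down), at most 5.5; takes 2 to 5 rad, so several grasps. It turns against a steady drag of about 0.35 N m and stays where it is left; once the foot bears on the mould the torque grows by 0.005 N m per newton of clamping force, so 40 N adds 0.20 N m. With the arm at rest the drag may read either way: compare like readings
- seat (a joint): how far the knob is lifted off its sprung seat on the spindle, in m: 0 seated, at most 0.006. The spring is light (2 N at first, then 1 N per mm), so a gripped knob that is not lowered at 5 mm per radian while it turns is soon pulled up; 2.5 mm is too much
- spindle: steel spindle, moves only up and down with the knob; carries the orange foot (36 mm wide, never turns). Origin: on the axis, at the beam's top when fully up. The foot's reach was set by hand and is not measured: with the knob fully up it hangs 14 to 22 mm above the mould, so feel for touch; the first 1.9 rad always run free. The foot is sprung: after touch 15 N per mm, 75 N per radian
- leaf_figure: small grey fired-clay leaf on a stem with a round 56 mm foot, 80 mm tall, on the mat left of the press; bystander. Origin: centre of its underside
- tall_figure: grey fired-clay spike with a leaf on a round 68 mm foot, 112 mm tall, left of the press; bystander. Origin: centre of its underside
- tin_can: ribbed open tin can, 72 mm wide, 105 mm tall, a red brush leaning in it, right of the press; bystander. Origin: centre of its underside
- wood_tool: wooden modelling tool lying flat, about 145 x 12 x 8 mm, right of the press; bystander. Origin: centre of its underside
- mould_half: white plaster slab lying on the table far left, 110 x 70 x 28 mm; bystander. Origin: centre of its underside
- bisque_bowl: terracotta bowl, 110 mm wide, 50 mm tall, far left; bystander. Origin: centre of its underside
- water_cup: blue cup, 72 mm wide, 85 mm tall, far right; bystander. Origin: centre of its underside
There are look-alikes about, which are no part of the job. Leave any pink or turquoise look-alike of the part that bears mould_center alone.

How it is judged:
On the way, in this order (a step that is already met when the one before it is completed fails the run):
1. the mould is home against the stop, straight and central, the foot not yet on it (x of mould_center in the frame of press between -0.035 and -0.026 m and y of mould_center in the frame of press between -0.01 and 0.01 m and angle between the x axis of mould_center and the x axis of press, either way round below 0.08 rad and angle between mould_center's own z axis and vertical below 0.05 rad and contact force between spindle and mould below 1 N), for 0.2 s.
2. the foot clamps the mould with 25 to 55 N (contact force between spindle and mould between 25 and 55 N), for 0.2 s.
At the end, for the whole second after the job is handed in: The mould is at rest, flat on the bed, its back face within 5 mm of the stop, within 10 mm of the bed's centre line and within 0.08 rad of straight; the foot presses on it with 25 to 55 N and the knob stands still, released (all of step 2 and x of mould_center in the frame of press between -0.035 and -0.026 m and y of mould_center in the frame of press between -0.01 and 0.01 m and angle between the x axis of mould_center and the x axis of press, either way round below 0.08 rad and angle between mould_center's own z axis and vertical below 0.05 rad and linear speed of mould below 0.01 m/s and velocity of joint knob between -0.05 and 0.05 rad/s); the robot touches nothing.
It fails at once if the knob is pulled more than 2.5 mm up off its seat (value of joint seat above 0.0025 m).
It fails at once if the foot bears on the mould with more than 80 N (contact force between spindle and mould above 80 N).
It fails at once if a bystander is moved by more than 25 mm (distance of any of leaf_figure, tall_figure, tin_can, wood_tool, mould_half, bisque_bowl, water_cup from where it was at the start of the episode above 0.025 m).
It also fails if it takes over 70 s, if anything falls off the work surface, if the arm or the gripper's body presses on something with over 40 N, if the wrist force passes 120 N, or if a joint passes its speed limit or range.

## Working session

There is one attempt and no reset: what is moved stays moved. The work goes in short steps, Python scripts to look and compute and a tool call to move; the robot and the scene stay as the last step left them, time stands still between calls to the robot, and variables do not carry over. Pictures are saved under pics/ and viewed, and the job is handed in when it is done.

Besides the shell and the picture viewer there is one more tool, called after ">>>" as name(argument=value, ...), one argument or row to a line, values as JSON. servo_tool: Moves the arm, as the interface text tells. Its arguments: {"type":"object","properties":{"targets":{"type":"string"},"newtons":{"type":"number"}},"required":["targets"]}

```bash
mkdir -p pics; cat > h.py <<'E'
import numpy as np, cv2
from workcell import bot, read_camera, finish_job
from scipy.spatial.transform import Rotation as R
def rotm(o):
    o=np.array(o,float)
    if o.shape==(3,3): return o
    if o.size==3: return R.from_rotvec(o).as_matrix()
    return R.from_quat(o).as_matrix()
def ray(c,u,v):
    K=np.array(c['mtx']);d=np.linalg.inv(K)@[u,v,1.]
    d=rotm(c['orientation'])@np.array([d[0],-d[1],-d[2]])
    return np.array(c['eye'],float),d/np.linalg.norm(d)
def onz(c,u,v,z):
    e,d=ray(c,u,v);return e+d*(z-e[2])/d[2]
def proj(c,p):
    q=rotm(c['orientation']).T@(np.array(p)-np.array(c['eye']))
    w=np.array(c['mtx'])@[q[0],-q[1],-q[2]];return w[:2]/w[2]
def save(c,n,crop=None,s=1):
    im=c['image'][:,:,::-1]
    if crop: im=im[crop[1]:crop[3],crop[0]:crop[2]]
    cv2.imwrite('pics/'+n,cv2.resize(im,None,fx=s,fy=s,interpolation=cv2.INTER_CUBIC))
E
python3 - <<'E'
from h import *
import pickle
cs={}
for n in('scene','top'):
    c=read_camera(n);cs[n]=c;save(c,n+'0.png');print({k:v for k,v in c.items() if k!='image'})
pickle.dump(cs,open('c0.pkl','wb'))
print(bot.read_state())
E
```

```text
{'mtx': array([[501.42199524,   0.        , 280.69115312],
       [  0.        , 501.42199524, 216.94318279],
       [  0.        ,   0.        ,   1.        ]]), 'eye': array([1.37891869, 0.39794346, 1.18980007]), 'orientation': array([0.4888571 , 0.76739511, 1.89802906])}
{'mtx': array([[515.54471614,   0.        , 278.88148502],
       [  0.        , 515.54471614, 209.9005654 ],
       [  0.        ,   0.        ,   1.        ]]), 'eye': array([ 0.18259913, -0.02584419,  1.89252943]), 'orientation': array([ 0.13394374, -0.14535302, -1.57861948])}
{'time': 0.1, 'q': array([ 1.26511181e+00,  2.64678620e-01,  1.60525194e+00,  8.08055606e-06,
        1.27371588e+00, -3.68870370e-02]), 'joint_vel': array([-3.01435915e-05, -5.72221182e-04, -4.60768494e-03, -4.44332966e-04,
       -1.49583068e-04, -6.43624571e-04]), 'joint_torque': array([ 5.87296709e-04, -5.16708434e+01, -3.68589664e+01,  5.18742979e-05,
        6.29857415e-03, -6.69686258e-06]), 'tool_pos': array([0.17904975, 0.65012287, 0.23007816]), 'tcp_rot': array([-0.42091169, -3.11290546,  0.00317645]), 'wrist_force': array([-0.718973  , -0.13524136,  0.28189381]), 'torque': array([ 0.00653907, -0.01943567,  0.01629187]), 'width': 1.0014787531359122}
```

View pics/scene0.png

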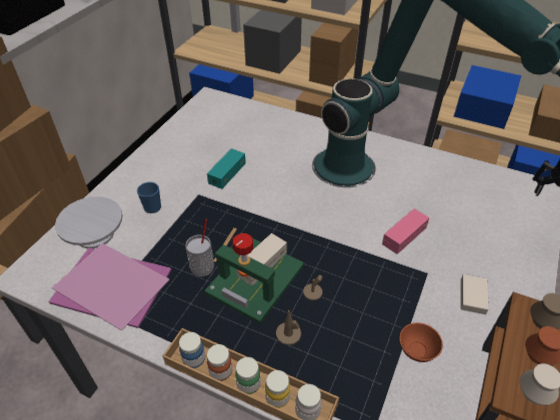

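View pics/top0.png

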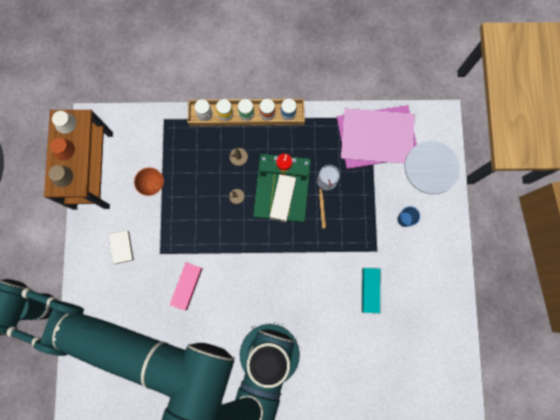

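The scene view shows the press at about (255,275), with the white mould at (268,252) and the red knob at (243,243). In the top view the press is at (283,188), the mould at (283,198) and the knob at (285,161). There are three candidates for the mould: the pink block (186,286), the turquoise block (371,290) and the white block on the press bed (283,198). The white one fits the description. I'll enlarge it to confirm.

```bash
python3 - <<'E'
from h import *
import pickle
cs=pickle.load(open('c0.pkl','rb'))
save(cs['top'],'topcrop.png',(240,140,340,235),6)
save(cs['scene'],'scenecrop.png',(190,210,330,330),5)
E
```

```text
(no output)
```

View pics/topcrop.png

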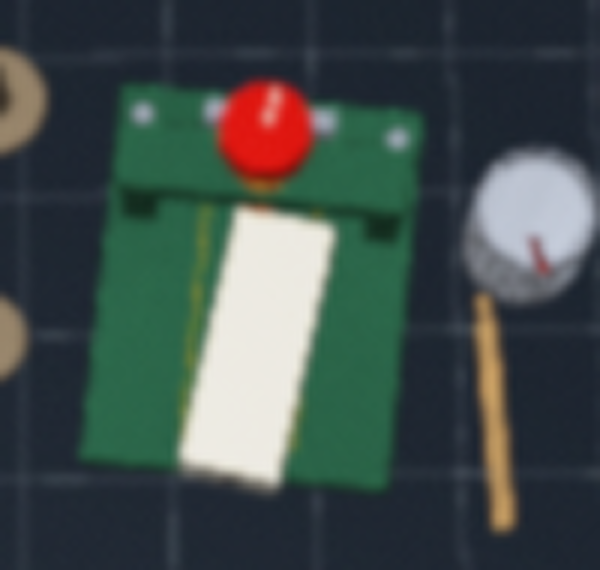

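View pics/scenecrop.png

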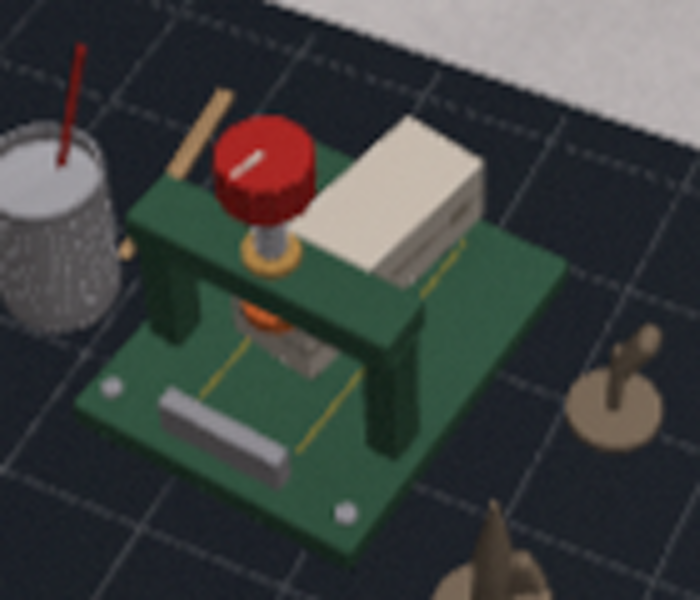

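```bash
python3 - <<'E'
from h import *
import pickle
cs=pickle.load(open('c0.pkl','rb'));T,S=cs['top'],cs['scene']
t=lambda x,y:(240+(x+.5)/6-.5,140+(y+.5)/6-.5)
s=lambda x,y:(190+(x+.5)/5-.5,210+(y+.5)/5-.5)
def show(n,c,f,pts,z):
    P=np.array([onz(c,*f(*p),z) for p in pts]);print(n,P[:,:2].round(4).tolist());return P
# base FL FR BR BL
b=show('baseT',T,t,[(80,460),(385,490),(425,114),(122,85)],.023)
print('sides',np.linalg.norm(np.roll(b,-1,0)-b,axis=1).round(4),'c',b.mean(0))
show('baseS',S,s,[(567,265),(76,402),(352,552)],.023)
m=show('mouldT',T,t,[(178,462),(278,487),(337,228)],.073)
print(np.linalg.norm(np.diff(m,axis=0),axis=1))
show('mouldS',S,s,[(484,161),(410,117)],.073)
# knob: red mask centroid top disc
for n,c in cs.items():
    h=cv2.cvtColor(c['image'],cv2.COLOR_RGB2HSV)
    mk=((h[...,1]>190)&((h[...,0]<6)|(h[...,0]>174))&(h[...,2]>90)).astype(np.uint8)
    k,l,st,ce=cv2.connectedComponentsWithStats(mk)
    for i in range(1,k):
        if st[i,4]>60: print(n,st[i],ce[i],onz(c,*ce[i],.213)[:2])
# yellow lines top view
h=cv2.cvtColor(T['image'],cv2.COLOR_RGB2HSV)
# knob top
a=show('knobtopT',T,t,[(267,124)],.223)
show('knobtopS',S,s,[(265,155)],.223)
show('beamS corners top',S,s,[(170,177),(395,352),(420,315),(127,218)],.138)
show('stop top front edge.. S (back top edge: )',S,s,[(162,405),(285,462),(170,388),(290,450)],.048)
E
```

```text
baseT [[0.4954, 0.0541], [0.4746, -0.1324], [0.7122, -0.1625], [0.7331, 0.0269]]
sides [0.1876 0.2396 0.1905 0.2393] c [ 0.60382888 -0.05347439  0.023     ]
baseS [[0.498, 0.0576], [0.709, -0.1544], [0.73, 0.032]]
mouldT [[0.4851, -0.0064], [0.4693, -0.0658], [0.6274, -0.1039]]
[0.06145327 0.16256727]
mouldS [[0.4846, -0.0037], [0.4718, -0.0587]]
scene [233 234  20  20 255] [243.60392157 242.09803922] [ 0.64518755 -0.05288499]
top [277 154  15  16 170] [283.77058824 161.9       ] [ 0.64785199 -0.05859765]
knobtopT [[0.6508, -0.0595]]
knobtopS [[0.6493, -0.053]]
beamS corners top [[0.6221, -0.1325], [0.6765, 0.0334], [0.6491, 0.0346], [0.6578, -0.1389]]
stop top front edge.. S (back top edge: ) [[0.7046, -0.0984], [0.7088, -0.019], [0.6927, -0.1002], [0.7007, -0.0202]]
```

The crop confirms it: the white block on the green bed has a dark side seam, so it is the mould. The two views agree to about 5 mm, so I average them. That puts the spindle at about (0.649, -0.056) and the press yaw at about -0.115. The mould's front midpoint is at (0.478, -0.034) and its yaw is about -0.24. Next I work out the approach.

```bash
cat >> h.py <<'E'
SP=np.array([.649,-.056]);PY=-.115
def P2W(x,y): 
    c,s=np.cos(PY),np.sin(PY);return SP+[c*x-s*y,s*x+c*y]
def st():
    s=bot.read_state();Rm=rotm(s['tcp_rot']);ya=np.arctan2(Rm[1,1],Rm[0,1])
    print('t%.2f'%s['time'],'pos',(1e3*np.array(s['tool_pos'])).round(1),'yawy %.3f'%ya,'tilt',Rm[:2,2].round(3),'q6 %.2f'%s['q'][5],'F',np.round(s['wrist_force'],1),'M',np.round(s['torque'],2),'w %.1f'%(s['width']*85.4))
    return s,Rm,ya
def to(p,yawy=None):
    s,Rm,ya=st()
    d=Rm.T@(np.array(p)-s['tool_pos'])*1e3
    out=['shift mm',d.round(1)]
    if yawy is not None:
        z=(yawy-ya+np.pi/2)%np.pi-np.pi/2
        Rt=np.array(R.from_euler('z',z).as_matrix())@Rm
        # level
        x=Rt[:,1].copy();x[2]=0;x/=np.linalg.norm(x);zz=np.array([0,0,-1.]);Rt=np.c_[np.cross(x,zz),x,zz]
        out+=['rv',R.from_matrix(Rm.T@Rt).as_rotvec().round(3)]
    print(*out)
E
python3 - <<'E'
from h import *
f=np.array([.4777,-.0337]);a=-.24
g=f+.015*np.array([np.cos(a),np.sin(a)]);print(g)
to([*g,.16],a+np.pi/2)
E
```

```text
[ 0.49227007 -0.03726554]
t0.10 pos [179.  650.1 230.1] yawy 1.302 tilt [-0.001 -0.002] q6 -0.04 F [-0.7 -0.1  0.3] M [ 0.01 -0.02  0.02] w 85.5
shift mm [-484.5 -579.4   71.2] rv [-0.002 -0.    -0.029]
```

>>> servo_tool(
  targets="0 0 0 -25 -30 0 85.4; 0 0 0 -25 -30 0 85.4; 0 0 0 -25 -30 0 85.4; 0 0 0 -25 -30 0 85.4; 0 0 0 -25 -30 0 85.4; 0 0 0 -25 -30 0 85.4; 0 0 0 -25 -30 0 85.4; 0 0 0 -25 -30 0 85.4",
  newtons=40,
)

```text
time: 0.77
tool_pos: [0.3075, 0.3592, 0.2229]
tcp_rot: [-0.401, -3.111, 0.013]
wrist_force: [0.8, -0.4, 0.2]
width: 0.997
```

>>> servo_tool(
  targets="0 0 0 -25 -30 0 85.4; 0 0 0 -25 -30 0 85.4; 0 0 0 -25 -30 0 85.4; 0 0 0 -25 -30 0 85.4; 0 0 0 -25 -30 0 85.4; 0 0 0 -25 -30 0 85.4; 0 0 0 -25 -30 0 85.4; 0 0 0 -25 -30 0 85.4",
)

```text
time: 1.43
tool_pos: [0.4404, 0.0606, 0.2222]
tcp_rot: [-0.396, -3.111, 0.014]
wrist_force: [0.4, -0.1, 0.7]
width: 1.005
```

```bash
python3 - <<'E'
from h import *
to([.4923,-.0373,.16],-.24+np.pi/2)
E
```

```text
t1.43 pos [440.4  60.6 222.2] yawy 1.317 tilt [-0.006 -0.008] q6 -1.23 F [ 0.4 -0.1  0.7] M [ 0.03 -0.   -0.  ] w 85.8
shift mm [-75.1 -81.2  62.7] rv [-0.009 -0.004 -0.013]
```

>>> servo_tool(
  targets="-0.004 -0.002 -0.006 -25 -27 0 85.4; -0.004 -0.002 -0.006 -25 -27 0 85.4; 0 0 0 -18 -20 0 85.4; 0 0 0 -7 -7 10 85.4; 0 0 0 0 0 10 85.4; 0 0 0 0 0 0 85.4",
)

```text
time: 1.93
tool_pos: [0.4952, -0.0489, 0.1996]
tcp_rot: [-0.394, -3.116, 0.004]
wrist_force: [-0.0, 0.9, 0.0]
width: 1.0
```

```bash
python3 - <<'E'
from h import *
to([.4923,-.0373,.037],-.24+np.pi/2)
c=read_camera('scene');save(c,'s1.png',(170,180,350,330),4)
E
```

```text
t1.93 pos [495.2 -48.9 199.6] yawy 1.319 tilt [-0.001 -0.002] q6 -1.46 F [-0.   0.9  0. ] M [0.01 0.01 0.01] w 85.4
shift mm [  5.7  10.9 162.6] rv [-0.002 -0.    -0.012]
```

View pics/s1.png

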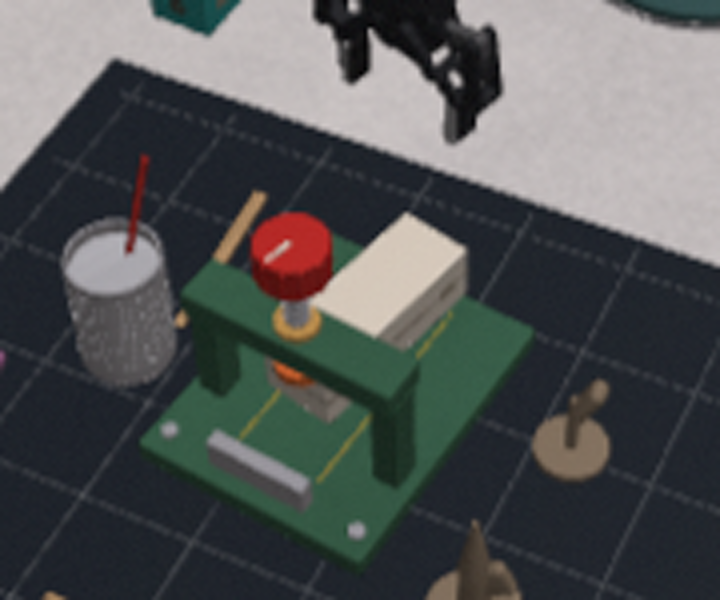

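>>> servo_tool(
  targets="0 0 -0.006 3 5 25 85.4; 0 0 -0.006 2 4 25 85.4; 0 0 0 0 1 25 85.4; 0 0 0 0 0 20 85.4; 0 0 0 0 0 0 85.4",
)

```text
time: 2.4
tool_pos: [0.4908, -0.0292, 0.1033]
tcp_rot: [0.36, 3.119, -0.0]
wrist_force: [-0.4, 0.4, 0.0]
width: 1.004
```

```bash
python3 - <<'E'
from h import *
to([.4923,-.0373,.037],-.24+np.pi/2)
for n in('scene','top'):
    c=read_camera(n);save(c,n+'2.png',(200,180,350,300) if n=='scene' else (230,140,340,240),5)
E
```

```text
t2.40 pos [490.8 -29.2 103.3] yawy 1.341 tilt [ 0.002 -0.   ] q6 -1.45 F [-0.4  0.4  0. ] M [ 0.01  0.03 -0.02] w 85.7
shift mm [-3.2 -7.6 66.3] rv [0.    0.002 0.01 ]
```

View pics/scene2.png

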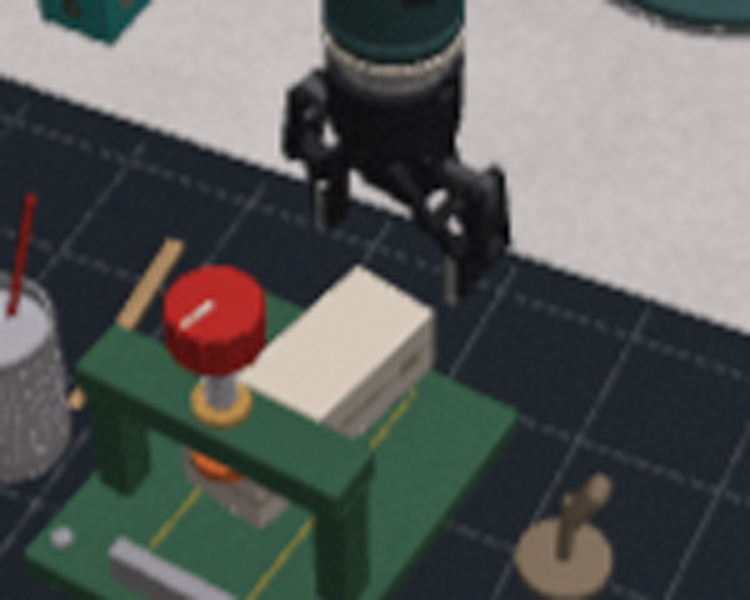

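View pics/top2.png

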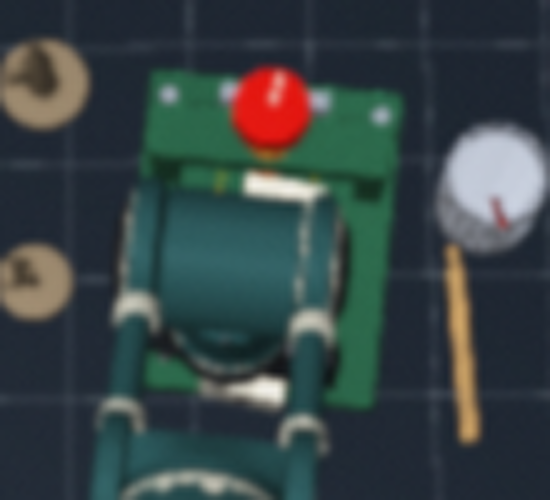

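The scene view shows the fingers straddling the mould's front end at (320,215) and (455,290) in the crop. They sit a little to the left, so I correct that first and then descend.

>>> servo_tool(
  targets="0 0 0.005 -3 -7 0 85.4; 0 0 0 0 0 0 85.4; 0 0 0 0 0 0 85.4",
)

```text
time: 2.75
tool_pos: [0.4977, -0.0366, 0.1114]
tcp_rot: [0.363, 3.107, -0.0]
wrist_force: [1.1, 0.2, -0.6]
width: 0.999
```

```bash
python3 - <<'E'
from h import *
to([.4923,-.0373,.037],-.24+np.pi/2)
E
```

```text
t2.75 pos [497.7 -36.6 111.4] yawy 1.338 tilt [ 0.014 -0.002] q6 -1.46 F [ 1.1  0.2 -0.6] M [-0.05  0.01  0.01] w 85.3
shift mm [ 6.1 -2.  74.3] rv [0.002 0.014 0.008]
```

>>> servo_tool(
  targets="0 0.008 0.003 3 0 18 85.4; 0 0.004 0.003 2 0 18 85.4; 0 0 0 0 0 18 85.4; 0 0 0 0 0 12 85.4; 0 0 0 0 0 4 85.4; 0 0 0 0 0 0 85.4; 0 0 0 0 0 0 85.4",
)

```text
time: 3.33
tool_pos: [0.504, -0.038, 0.0505]
tcp_rot: [0.376, 3.095, 0.002]
wrist_force: [0.7, -0.3, -0.1]
width: 1.002
```

```bash
python3 - <<'E'
from h import *
to([.4923,-.0373,.037],-.24+np.pi/2)
E
```

```text
t3.33 pos [504.  -38.   50.5] yawy 1.329 tilt [ 0.024 -0.001] q6 -1.46 F [ 0.7 -0.3 -0.1] M [-0.    0.08 -0.01] w 85.5
shift mm [11.9 -2.2 13.3] rv [ 0.004  0.023 -0.002]
```

>>> servo_tool(
  targets="0 0.02 0 8 -1 4 85.4; 0 0 0 0 0 0 85.4; 0 0 0 0 0 0 85.4",
)

```text
time: 3.58
tool_pos: [0.4979, -0.0374, 0.0491]
tcp_rot: [0.379, 3.112, 0.007]
wrist_force: [0.1, -0.1, -0.8]
width: 0.998
```

```bash
python3 - <<'E'
from h import *
to([.4923,-.0373,.037],-.24+np.pi/2)
E
```

```text
t3.58 pos [497.9 -37.4  49.1] yawy 1.329 tilt [0.008 0.003] q6 -1.46 F [ 0.1 -0.1 -0.8] M [-0.01 -0.02  0.  ] w 85.2
shift mm [ 5.5 -1.3 12.1] rv [ 0.005  0.007 -0.002]
```

>>> servo_tool(
  targets="0 0.005 0 5 0 10 85.4; 0 0.003 0 2 0 5 85.4; 0 0 0 0 0 2 85.4; 0 0 0 0 0 0 85.4",
)

```text
time: 3.92
tool_pos: [0.4913, -0.0356, 0.0317]
tcp_rot: [0.379, 3.118, 0.008]
wrist_force: [-0.4, -0.5, 0.8]
width: 0.999
```

```bash
python3 - <<'E'
from h import *
to([.4923,-.0373,.037],-.24+np.pi/2)
E
```

```text
t3.92 pos [491.3 -35.6  31.7] yawy 1.329 tilt [0.001 0.005] q6 -1.46 F [-0.4 -0.5  0.8] M [ 0.02 -0.02  0.02] w 85.3
shift mm [-1.4 -1.4 -5.3] rv [ 0.005  0.    -0.002]
```

>>> servo_tool(
  targets="0 0 0 0 0 -6 75; 0 0 0 0 0 0 65; 0 0 0 0 0 0 52; 0 0 0 0 0 0 52; 0 0 0 0 0 0 52; 0 0 0 0 0 0 52; 0 0 0 0 0 0 52",
  newtons=40,
)

```text
time: 4.5
tool_pos: [0.4903, -0.0357, 0.0374]
tcp_rot: [-0.379, -3.117, -0.008]
wrist_force: [0.1, -1.0, -0.3]
width: 0.696
```

```bash
python3 - <<'E'
from h import *
s,Rm,ya=st()
# target: grip 15mm from front -> home press x=-0.095
to([*P2W(-.095,0),s['tool_pos'][2]],PY+np.pi/2)
E
```

```text
t4.50 pos [490.3 -35.7  37.4] yawy 1.329 tilt [-0.001  0.005] q6 -1.46 F [ 0.1 -1.  -0.3] M [-0.17  0.11 -0.08] w 59.5
t4.50 pos [490.3 -35.7  37.4] yawy 1.329 tilt [-0.001  0.005] q6 -1.46 F [ 0.1 -1.  -0.3] M [-0.17  0.11 -0.08] w 59.5
shift mm [-64.7   6.3  -0.1] rv [ 0.005 -0.002 -0.127]
```

>>> servo_tool(
  targets="0 0 -0.02 -7 1 0 52; 0 0 -0.02 -7 1 0 52; 0 0 -0.02 -7 1 0 52; 0 0 -0.02 -7 1 0 52; 0 0 -0.02 -7 1 0 52; 0 0 -0.02 -6 0 0 52; 0 0 0 -2 0 0 52; 0 0 0 0 0 0 52",
)

```text
time: 5.17
tool_pos: [0.5288, -0.0393, 0.0376]
tcp_rot: [-0.179, -3.119, -0.007]
wrist_force: [-3.2, 0.1, 1.8]
width: 0.697
```

```bash
python3 - <<'E'
from h import *
to([*P2W(-.095,0),.0375],PY+np.pi/2)
E
```

```text
t5.17 pos [528.8 -39.3  37.6] yawy 1.456 tilt [-0.017  0.005] q6 -1.58 F [-3.2  0.1  1.8] M [-0.19  0.1  -0.14] w 59.5
shift mm [-26.4  -2.8  -0.4] rv [ 0.003 -0.017  0.   ]
```

>>> servo_tool(
  targets="0 -0.008 0 -6 -1 0 52; 0 -0.004 0 -6 -1 0 52; 0 0 0 -5 0 0 52; 0 0 0 -3 0 0 52; 0 0 0 0 0 0 52; 0 0 0 0 0 0 52",
)

```text
time: 5.67
tool_pos: [0.5428, -0.0419, 0.0375]
tcp_rot: [-0.18, -3.118, -0.009]
wrist_force: [-3.9, -0.3, 2.2]
width: 0.695
```

```bash
python3 - <<'E'
from h import *
to([*P2W(-.095,0),.0375],PY+np.pi/2)
import pickle
S=read_camera('scene');T=read_camera('top');pickle.dump((S,T),open('c3.pkl','wb'))
save(S,'s3.png',(190,210,330,330),5);save(T,'t3.png',(230,130,340,230),6)
E
```

```text
t5.67 pos [542.8 -41.9  37.5] yawy 1.455 tilt [-0.018  0.007] q6 -1.58 F [-3.9 -0.3  2.2] M [-0.23  0.11 -0.11] w 59.3
shift mm [-12.1  -1.8  -0.2] rv [ 0.004 -0.019 -0.001]
```

View pics/s3.png

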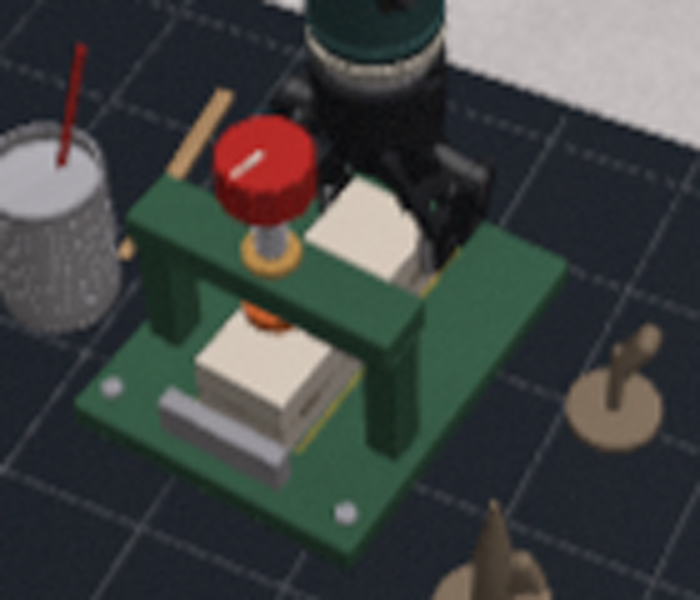

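The scene view shows the mould straight and just short of the stop. The gap is at about (240,410) in the crop. I push the rest of the way slowly and watch the force.

>>> servo_tool(
  targets="0 -0.008 0 -4 -1 0 52; 0 -0.004 0 -4 -1 0 52; 0 0 0 -3 0 0 52; 0 0 0 -3 0 0 52",
)

```text
time: 6.1
tool_pos: [0.5501, -0.0438, 0.0375]
tcp_rot: [-0.18, -3.117, -0.011]
wrist_force: [-14.0, 1.0, 11.6]
width: 0.694
```

>>> servo_tool(
  targets="0 0 0 -3 0 0 52; 0 0 0 -3 0 0 52",
)

```text
time: 6.27
tool_pos: [0.5499, -0.0438, 0.0374]
tcp_rot: [-0.181, -3.103, -0.012]
wrist_force: [-12.7, 1.9, 12.5]
width: 0.694
```

```bash
python3 - <<'E'
from h import *
to([*P2W(-.095,0),.0375],PY+np.pi/2)
E
```

```text
t6.27 pos [549.9 -43.8  37.4] yawy 1.454 tilt [-0.032  0.01 ] q6 -1.59 F [-12.7   1.9  12.5] M [-0.23  1.42 -0.25] w 59.2
shift mm [-4.9 -0.7 -0.2] rv [ 0.006 -0.033 -0.001]
```

```bash
python3 - <<'E'
from h import *
S=read_camera('scene');T=read_camera('top')
save(S,'s4.png',(200,250,290,320),8);save(T,'t4.png',(240,130,340,230),6)
E
```

```text
(no output)
```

View pics/s4.png

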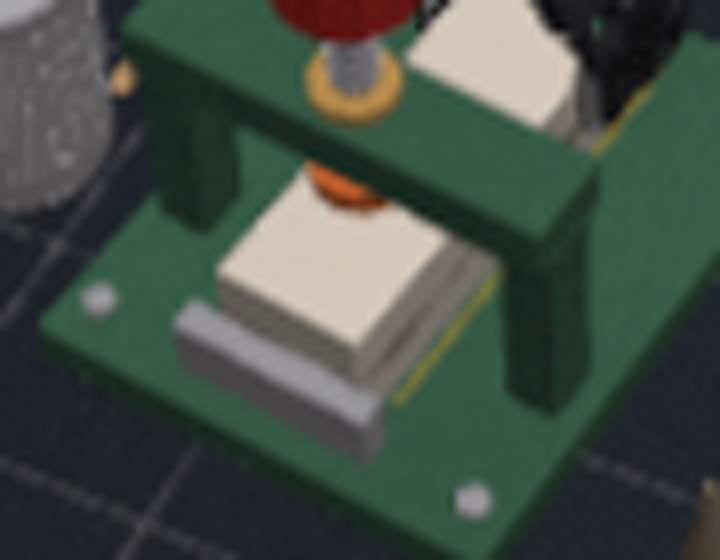

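View pics/t4.png

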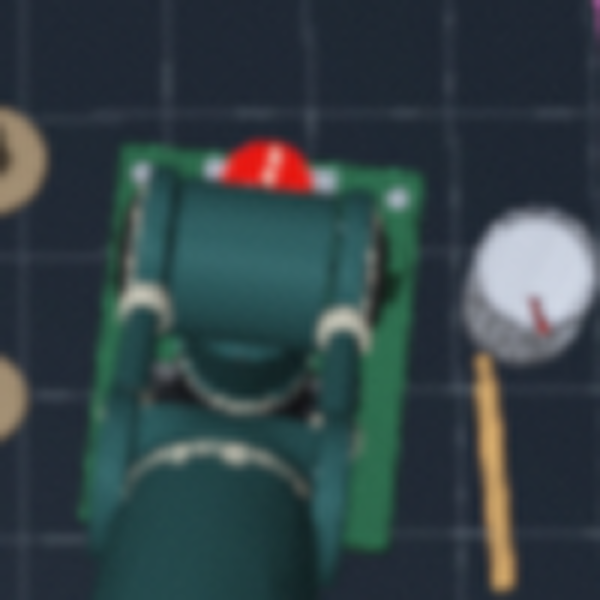

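```bash
python3 - <<'E'
from h import *
S=read_camera('scene')
f=lambda x,y:(200+(x+.5)/8-.5,250+(y+.5)/8-.5)
def loc(p):
    d=p[:2]-SP;c,s=np.cos(PY),np.sin(PY);return (np.array([c*d[0]+s*d[1],-s*d[0]+c*d[1]])*1e3).round(1)
for n,p,z in [('stopFR',(200,298),.048),('stopFL',(388,398),.048),('mouldBR',(218,272),.073),('mouldBL',(357,347),.073),('stopRR',(175,320),.048),('stopRL',(365,420),.048)]: print(n,loc(onz(S,*f(*p),z)))
E
```

```text
stopFR [ 46.  -37.4]
stopFL [45.8 42. ]
mouldBR [ 47.6 -26.1]
mouldBL [48.  32.2]
stopRR [ 58.1 -39.2]
stopRL [57.3 40.5]
```

The mould's back edge coincides with the stop, and the push force of about 13 N confirms contact. It is central to about 1 mm and straight, so I release it and rise.

>>> servo_tool(
  targets="0 0 0 0 0 0 52; 0 0 0 0 0 0 62; 0 0 0 0 0 0 70; 0 0 0 0 0 0 85.4; 0 0 0 0 0 0 85.4; 0 0 0 0 0 0 85.4",
)

```text
time: 6.92
tool_pos: [0.5524, -0.0439, 0.0379]
tcp_rot: [-0.181, -3.11, -0.012]
wrist_force: [-0.4, 0.6, -0.6]
width: 0.997
```

```bash
python3 - <<'E'
from h import *
to([*P2W(-.095,0),.0375],PY+np.pi/2)
E
```

```text
t6.92 pos [552.4 -43.9  37.9] yawy 1.454 tilt [-0.026  0.009] q6 -1.59 F [-0.4  0.6 -0.6] M [-0.02  0.01  0.01] w 85.1
shift mm [-2.4 -0.9  0.4] rv [ 0.006 -0.027 -0.001]
```

>>> servo_tool(
  targets="0 0 0 0 0 -20 85.4; 0 0 0 3 0 -35 85.4; 0 0 0 8 0 -35 85.4; 0 0 0 8 0 -35 85.4; 0 0 0 8 0 -35 85.4; 0 0 0 0 0 -35 85.4; 0 -0.02 0 0 0 -20 85.4; 0 0 0 0 0 0 85.4",
)

```text
time: 7.58
tool_pos: [0.5288, -0.0422, 0.2593]
tcp_rot: [-0.181, -3.122, -0.012]
wrist_force: [0.6, -0.4, 0.6]
width: 1.001
```

```bash
python3 - <<'E'
from h import *
import pickle
S=read_camera('scene');save(S,'s5.png',(190,200,330,320),5)
T=read_camera('top');save(T,'t5.png',(240,130,340,230),6);pickle.dump((S,T),open('c5.pkl','wb'))
to([.648,-.056,.26],2.2)
E
```

```text
t7.68 pos [527.2 -42.  255. ] yawy 1.455 tilt [-0.02   0.009] q6 -1.59 F [ 0.5  0.7 -0.6] M [-0.03  0.01  0.04] w 85.5
shift mm [-121.5    0.2   -7.6] rv [ 0.014 -0.017 -0.745]
```

View pics/s5.png

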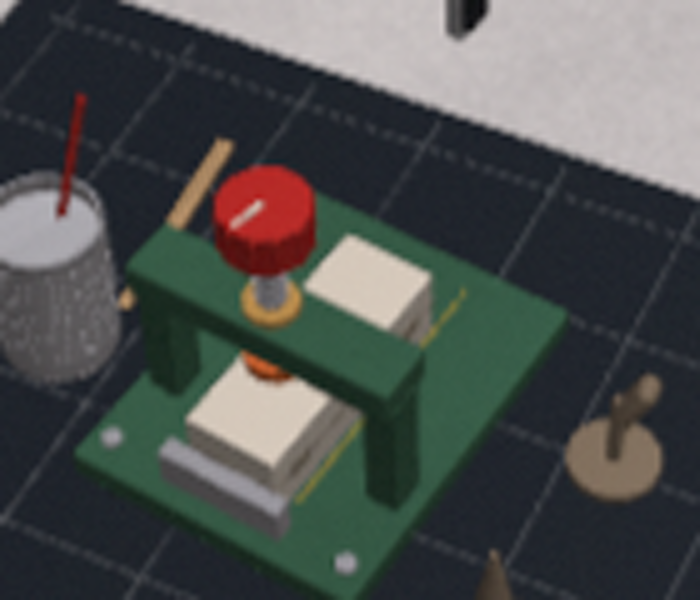

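```bash
python3 - <<'E'
from h import *
import pickle
S,T=pickle.load(open('c5.pkl','rb'))
f=lambda x,y:(190+(x+.5)/5-.5,200+(y+.5)/5-.5)
def loc(p):
    d=p[:2]-SP;c,s=np.cos(PY),np.sin(PY);return (np.array([c*d[0]+s*d[1],-s*d[0]+c*d[1]])*1e3).round(1)
for n,p,z in [('BR',(187,420),.073),('BL',(272,468),.073),('FR',(351,235),.073),('FL',(431,278),.073),('stopFR',(172,439),.048),('stopFL',(290,499),.048),('baseFL',(567,314),.023),('baseBR',(76,451),.023),('baseBL',(352,602),.023)]: print(n,loc(onz(S,*f(*p),z)))
save(S,'s5b.png',(210,270,270,315),12)
E
```

```text
BR [ 47.4 -25.6]
BL [49.  32.3]
FR [-112.   -23.3]
FL [-109.2   34. ]
stopFR [ 48.4 -37.5]
stopFL [46.7 41.1]
baseFL [-163.7   95.1]
baseBR [ 70.4 -91.3]
baseBL [70.4 96.7]
```

View pics/s5b.png

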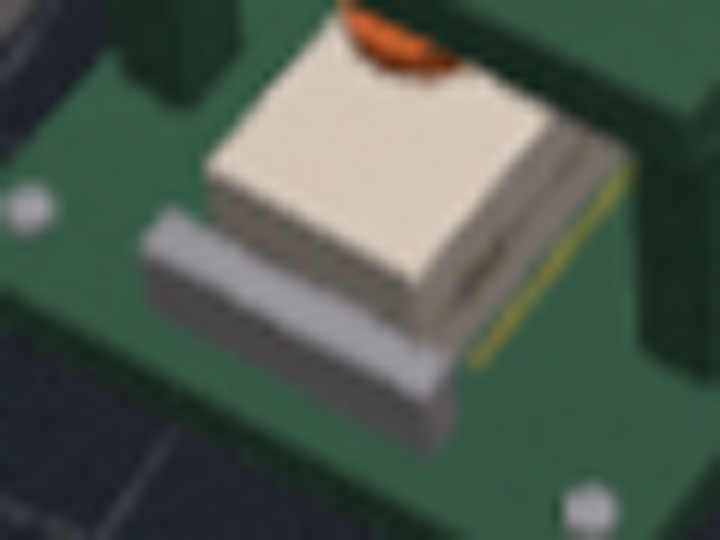

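View pics/t5.png

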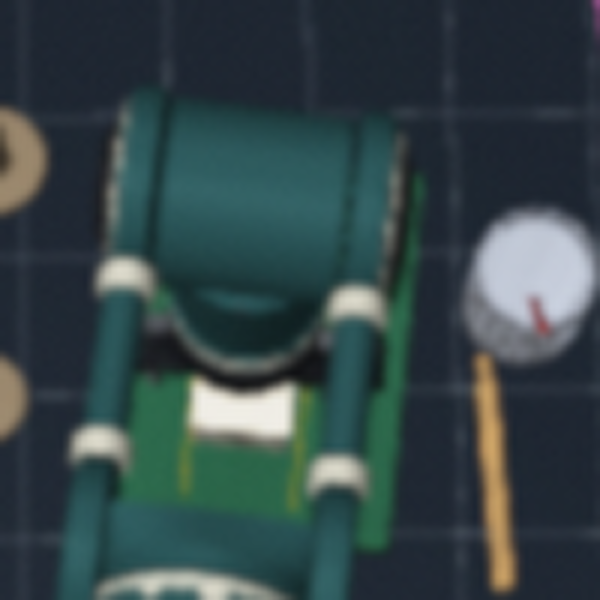

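The mould is home, straight and central. In the top view it also sits centred between the yellow lines at (190,440) and (300,440). Next I go above the knob.

>>> servo_tool(
  targets="0 -0.01 0 -25 0 -5 85.4; 0.006 -0.006 0 -30 0 -4 85.4; 0.006 0 0 -30 0 0 85.4; 0 0 0 -20 0 0 85.4; 0 0 0 -10 0 0 85.4; 0 0 0 0 0 0 85.4",
)

```text
time: 8.18
tool_pos: [0.6377, -0.0548, 0.2447]
tcp_rot: [-0.18, -3.106, 0.005]
wrist_force: [0.0, -0.3, -0.3]
width: 0.999
```

>>> servo_tool(
  targets="0 0 -0.11 0 0 0 85.4; 0 0 -0.11 0 0 0 85.4; 0 0 -0.11 0 0 0 85.4; 0 0 -0.11 0 0 0 85.4; 0 0 -0.11 0 0 0 85.4; 0 0 -0.11 0 0 0 85.4; 0 0 -0.06 0 0 0 85.4; 0 0 0 0 0 0 85.4",
)

```text
time: 8.85
tool_pos: [0.6222, -0.053, 0.2264]
tcp_rot: [0.968, -2.923, -0.037]
wrist_force: [1.1, -0.4, -0.2]
width: 1.001
```

```bash
python3 - <<'E'
from h import *
to([.648,-.056,.24],2.2)
E
```

```text
t8.85 pos [622.2 -53.  226.4] yawy 2.209 tilt [-0.066  0.003] q6 -2.33 F [ 1.1 -0.4 -0.2] M [ 0.06 -0.03  0.01] w 85.5
shift mm [-18.1 -17.2 -15.3] rv [ 0.042 -0.052  0.011]
```

>>> servo_tool(
  targets="0.03 -0.035 0 -13 -12 -15 85.4; 0.015 -0.02 0 -6 -6 -8 85.4; 0 0 0 0 0 0 85.4; 0 0 0 0 0 0 85.4",
)

```text
time: 9.18
tool_pos: [0.6489, -0.0561, 0.2473]
tcp_rot: [-0.978, 2.979, -0.003]
wrist_force: [0.8, 0.3, 0.7]
width: 1.003
```

```bash
python3 - <<'E'
from h import *
to([.648,-.056,.24],2.2)
E
```

```text
t9.18 pos [648.9 -56.1 247.3] yawy 2.205 tilt [0.006 0.   ] q6 -2.33 F [0.8 0.3 0.7] M [-0.01  0.01  0.01] w 85.7
shift mm [0.7 0.6 7.3] rv [-0.004  0.005  0.005]
```

>>> servo_tool(
  targets="0 0 0 0 0 0 85.4; 0 0 0 0 0 0 85.4; 0 0 0 0 0 0 85.4; 0 0 0 0 0 0 85.4",
)

```text
time: 9.52
tool_pos: [0.6492, -0.0562, 0.2485]
tcp_rot: [-0.975, 2.979, -0.004]
wrist_force: [-0.3, -0.5, 1.2]
width: 1.0
```

```bash
python3 - <<'E'
from h import *
to([.648,-.056,.24],2.2)
E
```

```text
t9.52 pos [649.2 -56.2 248.5] yawy 2.203 tilt [ 0.008 -0.   ] q6 -2.33 F [-0.3 -0.5  1.2] M [ 0.02 -0.01  0.03] w 85.4
shift mm [1.  0.9 8.5] rv [-0.005  0.006  0.003]
```

```bash
python3 - <<'E'
from h import *
S=read_camera('scene');save(S,'s6.png',(190,170,310,270),6)
E
```

```text
(no output)
```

View pics/s6.png

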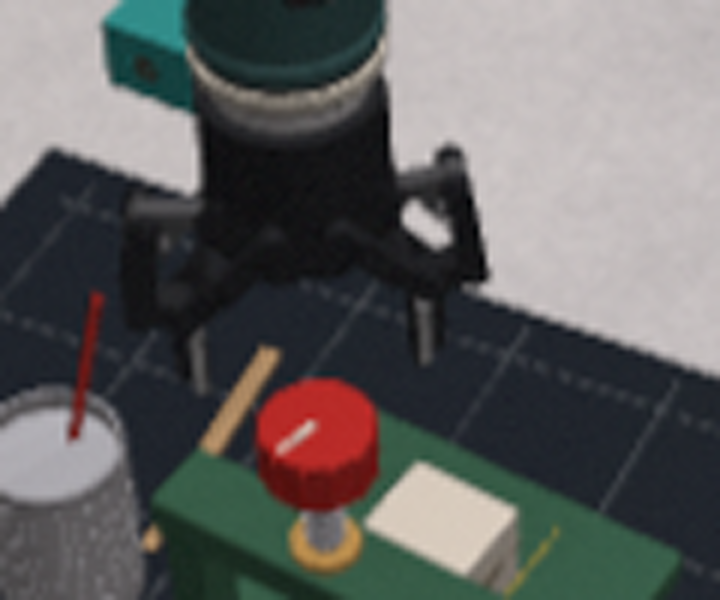

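The fingers straddle the knob in the scene view. The fingertips are at (200,390) and (425,360), with the knob at (318,440). I descend now.

>>> servo_tool(
  targets="0 0.004 0 1 1 12 85.4; 0 0 0 0 0 15 85.4; 0 0 0 0 0 12 85.4; 0 0 0 0 0 8 85.4; 0 0 0 0 0 3 85.4; 0 0 0 0 0 0 85.4; 0 0 0 0 0 0 85.4",
)

```text
time: 10.15
tool_pos: [0.6464, -0.0557, 0.1915]
tcp_rot: [0.977, -2.985, 0.004]
wrist_force: [0.2, -1.1, -0.5]
width: 1.0
```

```bash
python3 - <<'E'
from h import *
to([.648,-.056,.189],2.2)
E
```

```text
t10.15 pos [646.4 -55.7 191.5] yawy 2.203 tilt [-0.    -0.002] q6 -2.33 F [ 0.2 -1.1 -0.5] M [-0.05 -0.03  0.06] w 85.4
shift mm [-1.1 -1.2  2.5] rv [-0.002 -0.001  0.003]
```

>>> servo_tool(
  targets="0 0 0 -1 -1 2 70; 0 0 0 0 0 0 60; 0 0 0 0 0 0 55; 0 0 0 0 0 0 50; 0 0 0 0 0 0 45; 0 0 0 0 0 0 45; 0 0 0 0 0 0 45",
  newtons=50,
)

```text
time: 10.73
tool_pos: [0.6488, -0.0563, 0.1909]
tcp_rot: [-0.976, 2.985, -0.005]
wrist_force: [0.2, -0.5, -2.2]
width: 0.59
```

```bash
python3 - <<'E'
from h import *
to([.648,-.056,.189],2.2)
E
```

```text
t10.73 pos [648.8 -56.3 190.9] yawy 2.203 tilt [ 0.002 -0.003] q6 -2.33 F [ 0.2 -0.5 -2.2] M [ 0.01  0.02 -0.06] w 50.4
shift mm [0.5 0.7 1.8] rv [-0.004 -0.     0.003]
```

>>> servo_tool(
  targets="0 0 0 0 0 1.5 45; 0 0 0 0 0 1 45",
)

```text
time: 10.9
tool_pos: [0.6489, -0.0563, 0.1908]
tcp_rot: [-0.976, 2.984, -0.006]
wrist_force: [-3.1, 0.2, 3.7]
width: 0.594
```

```bash
python3 - <<'E'
from h import *
to([.648,-.056,.189],2.2)
E
```

```text
t10.90 pos [648.9 -56.3 190.8] yawy 2.203 tilt [ 0.003 -0.003] q6 -2.33 F [-3.1  0.2  3.7] M [0.05 0.5  0.03] w 50.7
shift mm [0.6 0.7 1.8] rv [-0.004  0.001  0.003]
```

>>> servo_tool(
  targets="0 0 0.06 0 0 1 45; 0 0 0.06 0 0 1 45",
)

```text
time: 11.07
tool_pos: [0.649, -0.0565, 0.1903]
tcp_rot: [-0.793, 3.037, -0.007]
wrist_force: [-1.5, -0.6, 1.4]
width: 0.595
```

```bash
cat >> h.py <<'E'
Z0,Y0=190.8,2.203
def kn(z0=Z0,y0=Y0):
    s,Rm,ya=st();d=(y0-ya+.5)%(2*np.pi)-.5
    M=np.array(s['torque']);print('turned %.3f  z-law %.2f mm (+ = high)'%(d,s['tool_pos'][2]*1e3-(z0-5*d)))
    to([.6488,-.0563,s['tool_pos'][2]],ya)
E
python3 - <<'E'
from h import *
kn()
E
```

```text
t11.07 pos [649.  -56.5 190.3] yawy 2.081 tilt [ 0.004 -0.004] q6 -2.20 F [-1.5 -0.6  1.4] M [-0.04  0.26  0.34] w 50.8
turned 0.122  z-law 0.08 mm (+ = high)
t11.07 pos [649.  -56.5 190.3] yawy 2.081 tilt [ 0.004 -0.004] q6 -2.20 F [-1.5 -0.6  1.4] M [-0.04  0.26  0.34] w 50.8
shift mm [ 0.1  0.3 -0. ] rv [-0.005  0.001  0.   ]
```

>>> servo_tool(
  targets="0 0 0.08 0 0 1 45; 0 0 0.08 0 0 1 45; 0 0 0.08 0 0 1 45; 0 0 0.08 0 0 1 45",
)

```text
time: 11.4
tool_pos: [0.6493, -0.0572, 0.1886]
tcp_rot: [-0.28, 3.124, -0.01]
wrist_force: [-1.6, -0.8, 2.6]
width: 0.592
```

```bash
python3 - <<'E'
from h import *
kn()
E
```

```text
t11.40 pos [649.3 -57.2 188.6] yawy 1.750 tilt [ 0.006 -0.006] q6 -1.87 F [-1.6 -0.8  2.6] M [-0.06  0.33  0.3 ] w 50.6
turned 0.453  z-law 0.06 mm (+ = high)
t11.40 pos [649.3 -57.2 188.6] yawy 1.750 tilt [ 0.006 -0.006] q6 -1.87 F [-1.6 -0.8  2.6] M [-0.06  0.33  0.3 ] w 50.6
shift mm [ 0.3  1.  -0. ] rv [-0.007  0.004  0.   ]
```

>>> servo_tool(
  targets="-0.002 0.001 0.08 0 0.3 1 45; -0.002 0.001 0.08 0 0.3 1 45; 0 0 0.08 0 0 1 45; 0 0 0.08 0 0 1 45; 0 0 0.08 0 0 1 45; 0 0 0.08 0 0 1 45; 0 0 0.08 0 0 1 45",
)

```text
time: 11.98
tool_pos: [0.6492, -0.0586, 0.1857]
tcp_rot: [0.629, 3.072, -0.01]
wrist_force: [-1.0, -1.2, 1.5]
width: 0.594
```

```bash
python3 - <<'E'
from h import *
kn()
E
```

```text
t11.98 pos [649.2 -58.6 185.7] yawy 1.167 tilt [ 0.005 -0.007] q6 -1.29 F [-1.  -1.2  1.5] M [-0.04  0.36  0.32] w 50.7
turned 1.036  z-law 0.07 mm (+ = high)
t11.98 pos [649.2 -58.6 185.7] yawy 1.167 tilt [ 0.005 -0.007] q6 -1.29 F [-1.  -1.2  1.5] M [-0.04  0.36  0.32] w 50.7
shift mm [ 1.2  2.  -0. ] rv [-0.005  0.007  0.   ]
```

>>> servo_tool(
  targets="-0.001 0.002 0.08 0.4 0.6 1 45; -0.001 0.002 0.08 0.4 0.6 1 45; -0.001 0.002 0.08 0.4 0.5 1 45; 0 0 0.08 0.3 0.3 1 45; 0 0 0.08 0 0.3 1 45; 0 0 0.08 0 0.3 1 45; 0 0 0.08 0 0.3 1 45",
)

```text
time: 12.57
tool_pos: [0.6483, -0.0597, 0.1827]
tcp_rot: [1.485, 2.763, -0.014]
wrist_force: [-3.7, -0.7, 2.4]
width: 0.591
```

```bash
python3 - <<'E'
from h import *
kn()
E
```

```text
t12.57 pos [648.3 -59.7 182.7] yawy 0.584 tilt [-0.   -0.01] q6 -0.71 F [-3.7 -0.7  2.4] M [-0.02  0.48  0.32] w 50.5
turned 1.619  z-law 0.04 mm (+ = high)
t12.57 pos [648.3 -59.7 182.7] yawy 0.584 tilt [-0.   -0.01] q6 -0.71 F [-3.7 -0.7  2.4] M [-0.02  0.48  0.32] w 50.5
shift mm [ 2.5  2.3 -0. ] rv [-0.006  0.008  0.   ]
```

```bash
sed -i 's/to(\[.6488,-.0563/to([.6473,-.0577/' h.py; python3 - <<'E'
from h import *
kn()
E
```

```text
t12.57 pos [648.3 -59.7 182.7] yawy 0.584 tilt [-0.   -0.01] q6 -0.71 F [-3.7 -0.7  2.4] M [-0.02  0.48  0.32] w 50.5
turned 1.619  z-law 0.04 mm (+ = high)
t12.57 pos [648.3 -59.7 182.7] yawy 0.584 tilt [-0.   -0.01] q6 -0.71 F [-3.7 -0.7  2.4] M [-0.02  0.48  0.32] w 50.5
shift mm [ 2.2  0.3 -0. ] rv [-0.006  0.008  0.   ]
```

>>> servo_tool(
  targets="-0.002 0.002 0.08 0.3 0.5 1 45; -0.002 0.002 0.08 0.3 0.5 1 45; -0.001 0.002 0.08 0.3 0.5 1 45; 0 0 0.08 0.2 0.3 1 45; 0 0 0.08 0.2 0.3 1 45; 0 0 0.08 0.2 0.3 1 45",
)

```text
time: 13.07
tool_pos: [0.6471, -0.06, 0.1802]
tcp_rot: [2.123, 2.312, -0.012]
wrist_force: [-2.2, -0.6, 2.6]
width: 0.596
```

```bash
python3 - <<'E'
from h import *
kn()
E
```

```text
t13.07 pos [647.1 -60.  180.2] yawy 0.085 tilt [-0.003 -0.008] q6 -0.21 F [-2.2 -0.6  2.6] M [-0.02  0.49  0.31] w 50.9
turned 2.118  z-law 0.04 mm (+ = high)
t13.07 pos [647.1 -60.  180.2] yawy 0.085 tilt [-0.003 -0.008] q6 -0.21 F [-2.2 -0.6  2.6] M [-0.02  0.49  0.31] w 50.9
shift mm [ 2.3  0.4 -0. ] rv [-0.004  0.007  0.   ]
```

>>> servo_tool(
  targets="-0.001 0.002 0.08 0.6 0.2 1 45; -0.001 0.002 0.08 0.6 0.2 1 45; -0.001 0.002 0.08 0.6 0.2 1 45; 0 0 0.08 0.4 0.2 1 45",
)

```text
time: 13.4
tool_pos: [0.6463, -0.0599, 0.1786]
tcp_rot: [2.477, 1.928, -0.009]
wrist_force: [-3.0, -0.8, 2.8]
width: 0.597
```

```bash
python3 - <<'E'
from h import *
kn()
E
```

```text
t13.40 pos [646.3 -59.9 178.6] yawy -0.248 tilt [-0.003 -0.006] q6 0.12 F [-3.  -0.8  2.8] M [0.02 0.51 0.34] w 50.9
turned 2.451  z-law 0.05 mm (+ = high)
t13.40 pos [646.3 -59.9 178.6] yawy -0.248 tilt [-0.003 -0.006] q6 0.12 F [-3.  -0.8  2.8] M [0.02 0.51 0.34] w 50.9
shift mm [ 2.4  0.4 -0. ] rv [-0.001  0.006  0.   ]
```

>>> servo_tool(
  targets="-0.001 0.002 0.08 0.6 0.2 1 45; -0.001 0.002 0.08 0.6 0.2 1 45; -0.001 0.002 0.08 0.6 0.2 1 45; 0 0 0.08 0.4 0.2 1 45",
)

```text
time: 13.73
tool_pos: [0.6456, -0.0596, 0.1769]
tcp_rot: [2.762, 1.49, -0.005]
wrist_force: [-2.7, -0.4, 3.1]
width: 0.593
```

```bash
python3 - <<'E'
from h import *
kn()
E
```

```text
t13.73 pos [645.6 -59.6 176.9] yawy -0.581 tilt [-0.001 -0.004] q6 0.45 F [-2.7 -0.4  3.1] M [0.13 0.5  0.3 ] w 50.6
turned 2.784  z-law 0.04 mm (+ = high)
t13.73 pos [645.6 -59.6 176.9] yawy -0.581 tilt [-0.001 -0.004] q6 0.45 F [-2.7 -0.4  3.1] M [0.13 0.5  0.3 ] w 50.6
shift mm [ 2.5  0.3 -0. ] rv [ 0.001  0.004 -0.   ]
```

>>> servo_tool(
  targets="0 0.001 0.08 0.6 0.2 1 45; 0 0.001 0.08 0.6 0.2 1 45; 0 0.001 0.08 0.6 0.2 1 45",
)

```text
time: 13.98
tool_pos: [0.6452, -0.0592, 0.1757]
tcp_rot: [2.927, 1.135, -0.007]
wrist_force: [-3.7, -0.2, 3.7]
width: 0.594
```

```bash
python3 - <<'E'
from h import *
kn()
E
```

```text
t13.98 pos [645.2 -59.2 175.7] yawy -0.831 tilt [-0.003 -0.003] q6 0.70 F [-3.7 -0.2  3.7] M [0.09 0.59 0.34] w 50.7
turned 3.034  z-law 0.02 mm (+ = high)
t13.98 pos [645.2 -59.2 175.7] yawy -0.831 tilt [-0.003 -0.003] q6 0.70 F [-3.7 -0.2  3.7] M [0.09 0.59 0.34] w 50.7
shift mm [ 2.6  0.3 -0. ] rv [ 0.     0.005 -0.   ]
```

>>> servo_tool(
  targets="0 0.001 0.08 0.6 0.2 1 45; 0 0.001 0.08 0.6 0.2 1 45; 0 0.001 0.08 0.6 0.2 1 45",
)

```text
time: 14.23
tool_pos: [0.6448, -0.0587, 0.1744]
tcp_rot: [3.047, 0.762, -0.008]
wrist_force: [-4.0, 0.1, 3.1]
width: 0.595
```

```bash
python3 - <<'E'
from h import *
kn()
E
```

```text
t14.23 pos [644.8 -58.7 174.4] yawy -1.081 tilt [-0.005 -0.002] q6 0.95 F [-4.   0.1  3.1] M [0.1  0.57 0.36] w 50.8
turned 3.284  z-law 0.05 mm (+ = high)
t14.23 pos [644.8 -58.7 174.4] yawy -1.081 tilt [-0.005 -0.002] q6 0.95 F [-4.   0.1  3.1] M [0.1  0.57 0.36] w 50.8
shift mm [ 2.6  0.3 -0. ] rv [-0.     0.005  0.   ]
```

>>> servo_tool(
  targets="0 0.001 0.08 0.6 0.2 1 45; 0 0.001 0.08 0.6 0.2 1 45",
)

```text
time: 14.4
tool_pos: [0.6447, -0.0584, 0.1736]
tcp_rot: [3.1, 0.506, -0.009]
wrist_force: [-4.5, 1.1, 3.4]
width: 0.594
```

```bash
python3 - <<'E'
from h import *
kn()
E
```

```text
t14.40 pos [644.7 -58.4 173.6] yawy -1.247 tilt [-0.005 -0.002] q6 1.12 F [-4.5  1.1  3.4] M [0.24 0.52 0.26] w 50.7
turned 3.450  z-law 0.03 mm (+ = high)
t14.40 pos [644.7 -58.4 173.6] yawy -1.247 tilt [-0.005 -0.002] q6 1.12 F [-4.5  1.1  3.4] M [0.24 0.52 0.26] w 50.7
shift mm [ 2.7  0.2 -0. ] rv [-0.     0.006  0.   ]
```

>>> servo_tool(
  targets="0 0.001 0.08 0.6 0.2 1 45",
)

```text
time: 14.48
tool_pos: [0.6446, -0.0582, 0.1732]
tcp_rot: [3.119, 0.376, -0.009]
wrist_force: [-3.4, 0.5, 3.3]
width: 0.599
```

```bash
python3 - <<'E'
from h import *
kn()
E
```

```text
t14.48 pos [644.6 -58.2 173.2] yawy -1.331 tilt [-0.006 -0.001] q6 1.20 F [-3.4  0.5  3.3] M [0.14 0.59 0.33] w 51.1
turned 3.534  z-law 0.05 mm (+ = high)
t14.48 pos [644.6 -58.2 173.2] yawy -1.331 tilt [-0.006 -0.001] q6 1.20 F [-3.4  0.5  3.3] M [0.14 0.59 0.33] w 51.1
shift mm [ 2.7  0.2 -0. ] rv [-0.     0.006  0.   ]
```

>>> servo_tool(
  targets="0 0.001 0.08 0.6 0.2 1 45; 0 0.001 0.08 0.6 0.2 1 45",
)

```text
time: 14.65
tool_pos: [0.6446, -0.0578, 0.1723]
tcp_rot: [3.139, 0.116, -0.01]
wrist_force: [-3.0, 0.3, 3.8]
width: 0.594
```

```bash
python3 - <<'E'
from h import *
kn()
S=read_camera('scene');save(S,'s7.png',(190,200,330,320),5)
E
```

```text
t14.65 pos [644.6 -57.8 172.3] yawy -1.497 tilt [-0.006 -0.   ] q6 1.37 F [-3.   0.3  3.8] M [0.17 0.5  0.41] w 50.8
turned 3.700  z-law 0.04 mm (+ = high)
t14.65 pos [644.6 -57.8 172.3] yawy -1.497 tilt [-0.006 -0.   ] q6 1.37 F [-3.   0.3  3.8] M [0.17 0.5  0.41] w 50.8
shift mm [ 2.7  0.1 -0. ] rv [-0.     0.006  0.   ]
```

View pics/s7.png

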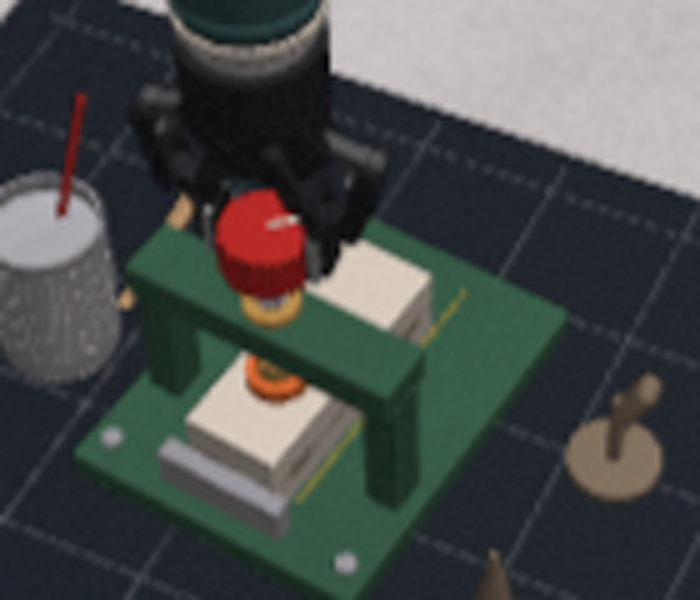

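The picture shows the orange foot at about (275,375), at or very near the mould top. The knob has turned with the gripper, so it isn't slipping. I go on in small steps and watch the torque, which was 0.32 ± 0.03 N m running free.

>>> servo_tool(
  targets="0 0.001 0.05 0.3 0.2 0.7 45; 0 0.001 0.05 0.3 0.2 0.7 45",
)

```text
time: 14.87
tool_pos: [0.6445, -0.0575, 0.1718]
tcp_rot: [-3.141, 0.045, 0.008]
wrist_force: [-2.5, 0.6, 2.4]
width: 0.594
```

```bash
python3 - <<'E'
from h import *
kn()
E
```

```text
t14.87 pos [644.5 -57.5 171.8] yawy -1.600 tilt [-0.005  0.   ] q6 1.47 F [-2.5  0.6  2.4] M [0.24 0.35 0.3 ] w 50.8
turned 3.803  z-law 0.03 mm (+ = high)
t14.87 pos [644.5 -57.5 171.8] yawy -1.600 tilt [-0.005  0.   ] q6 1.47 F [-2.5  0.6  2.4] M [0.24 0.35 0.3 ] w 50.8
shift mm [ 2.8  0.1 -0. ] rv [-0.     0.005  0.   ]
```

>>> servo_tool(
  targets="0 0.001 0.05 0.3 0.2 0.7 45",
)

```text
time: 14.95
tool_pos: [0.6446, -0.0574, 0.1716]
tcp_rot: [-3.139, 0.123, 0.007]
wrist_force: [-2.6, 0.8, 2.4]
width: 0.599
```

```bash
python3 - <<'E'
from h import *
kn()
E
```

```text
t14.95 pos [644.6 -57.4 171.6] yawy -1.649 tilt [-0.004  0.001] q6 1.52 F [-2.6  0.8  2.4] M [0.18 0.38 0.26] w 51.2
turned 3.852  z-law 0.03 mm (+ = high)
t14.95 pos [644.6 -57.4 171.6] yawy -1.649 tilt [-0.004  0.001] q6 1.52 F [-2.6  0.8  2.4] M [0.18 0.38 0.26] w 51.2
shift mm [ 2.7  0.1 -0. ] rv [-0.     0.004  0.   ]
```

>>> servo_tool(
  targets="0 0.001 0.05 0.3 0.2 0.7 45",
)

```text
time: 15.03
tool_pos: [0.6446, -0.0573, 0.1713]
tcp_rot: [-3.134, 0.202, 0.006]
wrist_force: [-3.6, 1.0, 3.8]
width: 0.591
```

```bash
python3 - <<'E'
from h import *
kn()
E
```

```text
t15.03 pos [644.6 -57.3 171.3] yawy -1.699 tilt [-0.004  0.001] q6 1.57 F [-3.6  1.   3.8] M [0.21 0.42 0.36] w 50.5
turned 3.902  z-law 0.03 mm (+ = high)
t15.03 pos [644.6 -57.3 171.3] yawy -1.699 tilt [-0.004  0.001] q6 1.57 F [-3.6  1.   3.8] M [0.21 0.42 0.36] w 50.5
shift mm [ 2.7  0.1 -0. ] rv [-0.     0.004  0.   ]
```

```bash
cat >> h.py <<'E'
def k2():
    s=bot.read_state();Rm=rotm(s['tcp_rot']);ya=np.arctan2(Rm[1,1],Rm[0,1]);d=(Y0-ya+.5)%(2*np.pi)-.5
    print('t%.2f turned %.3f zlaw %.2f Fz %.1f Mz %.2f tau6 %.3f q6 %.2f'%(s['time'],d,s['tool_pos'][2]*1e3-(Z0-5*d),s['wrist_force'][2],s['torque'][2],s['joint_torque'][5],s['q'][5]))
E
python3 -c "from h import *;k2()"
```

```text
t15.03 turned 3.902 zlaw 0.03 Fz 3.8 Mz 0.36 tau6 -0.306 q6 1.57
```

>>> servo_tool(
  targets="0 0.001 0.05 0.3 0.2 0.7 45",
)

```text
time: 15.12
tool_pos: [0.6446, -0.0572, 0.1711]
tcp_rot: [-3.128, 0.28, 0.005]
wrist_force: [-3.1, 0.5, 2.2]
width: 0.595
```

```bash
python3 -c "from h import *;k2()"
```

```text
t15.12 turned 3.952 zlaw 0.03 Fz 2.2 Mz 0.37 tau6 -0.300 q6 1.62
```

>>> servo_tool(
  targets="0 0.001 0.05 0.3 0.2 0.7 45",
)

```text
time: 15.2
tool_pos: [0.6446, -0.0571, 0.1708]
tcp_rot: [-3.12, 0.357, 0.004]
wrist_force: [-2.4, 1.1, 3.0]
width: 0.593
```

```bash
python3 -c "from h import *;k2()"
```

```text
t15.20 turned 4.002 zlaw 0.05 Fz 3.0 Mz 0.37 tau6 -0.281 q6 1.67
```

>>> servo_tool(
  targets="0 0.001 0.05 0.3 0.2 0.7 45",
)

```text
time: 15.28
tool_pos: [0.6447, -0.057, 0.1706]
tcp_rot: [-3.11, 0.435, 0.003]
wrist_force: [-3.7, 0.3, 2.8]
width: 0.599
```

```bash
python3 -c "from h import *;k2()"
```

```text
t15.28 turned 4.052 zlaw 0.05 Fz 2.8 Mz 0.41 tau6 -0.263 q6 1.72
```

>>> servo_tool(
  targets="0 0.001 0.05 0.3 0.2 0.7 45",
)

```text
time: 15.37
tool_pos: [0.6447, -0.0569, 0.1704]
tcp_rot: [-3.098, 0.512, 0.002]
wrist_force: [-2.8, 1.8, 1.4]
width: 0.593
```

```bash
python3 -c "from h import *;k2()"
```

```text
t15.37 turned 4.101 zlaw 0.09 Fz 1.4 Mz 0.37 tau6 -0.245 q6 1.77
```

>>> servo_tool(
  targets="0 0.001 0.05 0.3 0.2 0.7 45",
)

```text
time: 15.45
tool_pos: [0.6448, -0.0568, 0.1701]
tcp_rot: [-3.085, 0.588, 0.001]
wrist_force: [-3.0, 1.0, 2.5]
width: 0.594
```

```bash
python3 -c "from h import *;k2()"
```

```text
t15.45 turned 4.151 zlaw 0.05 Fz 2.5 Mz 0.42 tau6 -0.228 q6 1.82
```

>>> servo_tool(
  targets="0 0.001 0.05 0.3 0.2 0.7 45",
)

```text
time: 15.53
tool_pos: [0.6448, -0.0566, 0.1699]
tcp_rot: [-3.069, 0.665, -0.0]
wrist_force: [-1.9, 1.8, 2.5]
width: 0.595
```

```bash
python3 -c "from h import *;k2();S=read_camera('scene');save(S,'s8.png',(210,250,270,300),12)"
```

```text
t15.53 turned 4.200 zlaw 0.09 Fz 2.5 Mz 0.41 tau6 -0.210 q6 1.87
```

View pics/s8.png

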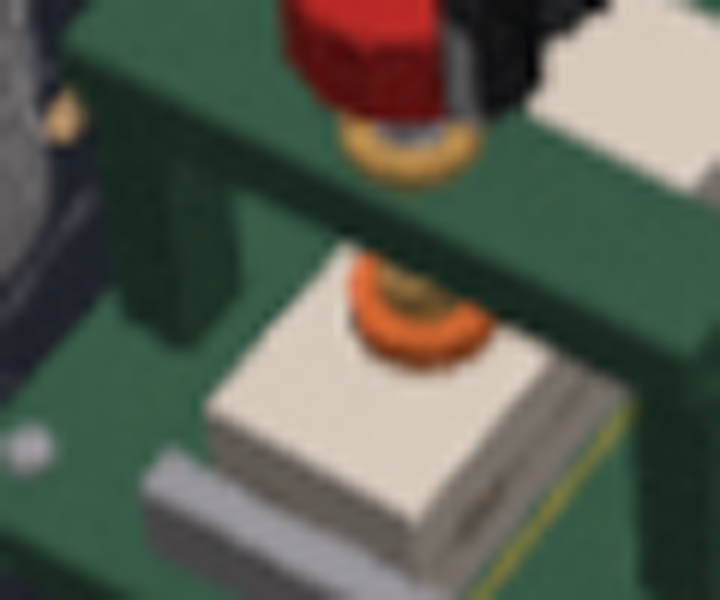

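Since 4.0 rad the joint-6 torque has grown at 0.36 N m/rad, against 0.375 expected after touch. Mz is up 0.09 N m. Both give touch at about 3.93 rad and about 20 N now, so 40 N should come near 4.46 rad.

>>> servo_tool(
  targets="0 0.001 0.05 0.3 0.2 0.7 45; 0 0 0.05 0.3 0.2 0.7 45",
)

```text
time: 15.75
tool_pos: [0.645, -0.0565, 0.1694]
tcp_rot: [-3.032, 0.815, -0.001]
wrist_force: [-2.8, 1.3, 3.3]
width: 0.592
```

```bash
python3 -c "from h import *;k2()"
```

```text
t15.75 turned 4.299 zlaw 0.09 Fz 3.3 Mz 0.46 tau6 -0.144 q6 1.97
```

>>> servo_tool(
  targets="0 0 0.05 0.3 0.2 0.7 45",
)

```text
time: 15.83
tool_pos: [0.645, -0.0563, 0.1692]
tcp_rot: [-3.011, 0.888, -0.001]
wrist_force: [-2.1, 1.4, 2.8]
width: 0.592
```

```bash
python3 -c "from h import *;k2()"
```

```text
t15.83 turned 4.347 zlaw 0.15 Fz 2.8 Mz 0.46 tau6 -0.157 q6 2.02
```

>>> servo_tool(
  targets="0 0 0.05 0.3 0.2 0.7 45",
)

```text
time: 15.92
tool_pos: [0.6451, -0.0562, 0.1689]
tcp_rot: [-2.988, 0.961, -0.001]
wrist_force: [-2.6, 1.8, 3.1]
width: 0.592
```

```bash
python3 -c "from h import *;k2()"
```

```text
t15.92 turned 4.396 zlaw 0.13 Fz 3.1 Mz 0.48 tau6 -0.128 q6 2.07
```

>>> servo_tool(
  targets="0 0 0.05 0.3 0.2 0.7 45",
)

```text
time: 16.0
tool_pos: [0.6451, -0.0562, 0.1687]
tcp_rot: [-2.964, 1.033, -0.0]
wrist_force: [-1.8, 1.8, 3.6]
width: 0.595
```

```bash
python3 -c "from h import *;k2()"
```

```text
t16.00 turned 4.445 zlaw 0.12 Fz 3.6 Mz 0.55 tau6 -0.110 q6 2.11
```

>>> servo_tool(
  targets="0 0 0.03 0.3 0.2 0.5 45",
)

```text
time: 16.08
tool_pos: [0.6451, -0.0561, 0.1686]
tcp_rot: [-2.948, 1.075, 0.0]
wrist_force: [-1.8, 0.8, 1.6]
width: 0.592
```

```bash
python3 -c "from h import *;k2()"
```

```text
t16.08 turned 4.473 zlaw 0.14 Fz 1.6 Mz 0.43 tau6 0.340 q6 2.14
```

>>> servo_tool(
  targets="0 0 0 0 0 0.4 45; 0 0 0 0 0 0.4 45",
)

```text
time: 16.25
tool_pos: [0.6452, -0.0561, 0.1686]
tcp_rot: [-2.952, 1.067, -0.001]
wrist_force: [-2.1, 0.1, 3.0]
width: 0.592
```

```bash
python3 -c "from h import *;k2()"
```

```text
t16.25 turned 4.468 zlaw 0.11 Fz 3.0 Mz 0.29 tau6 0.310 q6 2.14
```

Estimated clamp force is about 40 N: 0.54 rad after touch, and Mz rose by about 0.2 N m. I release the knob and rise.

>>> servo_tool(
  targets="0 0 0 0 0 0 60; 0 0 0 0 0 0 85.4; 0 0 0 0 0 0 85.4; 0 0 0 0 0 0 85.4; 0 0 0 0 0 0 85.4",
)

```text
time: 16.67
tool_pos: [0.6466, -0.0566, 0.1681]
tcp_rot: [-2.952, 1.063, -0.006]
wrist_force: [-0.1, -0.8, 0.2]
width: 0.999
```

```bash
python3 -c "from h import *;kn()"
```

```text
t16.67 pos [646.6 -56.6 168.1] yawy -2.262 tilt [0.005 0.002] q6 2.13 F [-0.1 -0.8  0.2] M [-0.   -0.03 -0.04] w 85.3
turned 4.465  z-law -0.41 mm (+ = high)
t16.67 pos [646.6 -56.6 168.1] yawy -2.262 tilt [0.005 0.002] q6 2.13 F [-0.1 -0.8  0.2] M [-0.   -0.03 -0.04] w 85.3
shift mm [1.2 0.4 0. ] rv [-0.005 -0.002 -0.   ]
```

>>> servo_tool(
  targets="0 0 0 0 0 -12 85.4; 0 0 0 0 0 -20 85.4; 0 0 0 0 0 -30 85.4; 0 0 0 0 0 -30 85.4; 0 0 0 0 0 -20 85.4; 0 0 0 0 0 -8 85.4; 0 0 0 0 0 0 85.4; 0 0 0 0 0 0 85.4",
)

```text
time: 17.33
tool_pos: [0.6454, -0.0571, 0.2954]
tcp_rot: [-2.953, 1.062, -0.003]
wrist_force: [-0.5, -0.3, 0.1]
width: 1.001
```

```bash
python3 - <<'E'
from h import *
st()
S=read_camera('scene');save(S,'s9.png',(190,200,330,320),5);cv2.imwrite('pics/s9f.png',S['image'][:,:,::-1])
E
```

```text
t17.33 pos [645.4 -57.1 295.4] yawy -2.262 tilt [0.003 0.003] q6 2.13 F [-0.5 -0.3  0.1] M [-0.    0.03  0.01] w 85.5
```

View pics/s9.png

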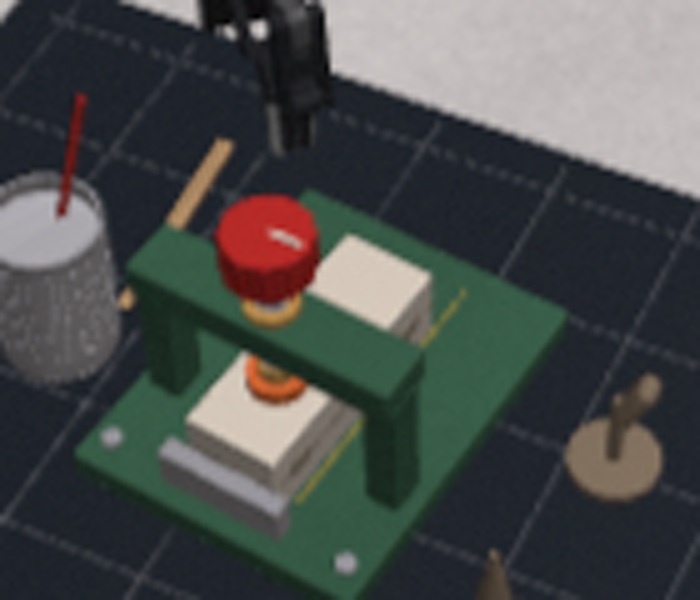

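View pics/s9f.png

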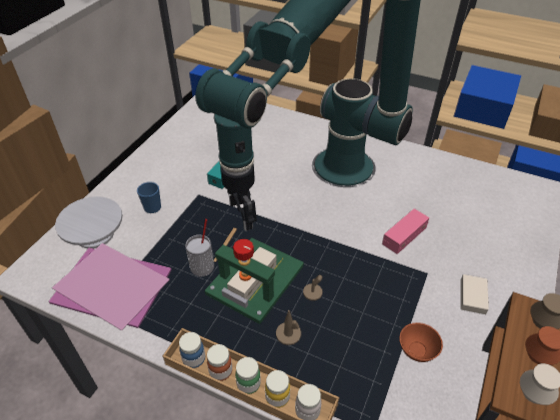

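```bash
python3 -c "from workcell import finish_job;print(finish_job())"
```

```text
the job is handed in; nothing more can be done
None
```

The mould is home against the back stop, clamped at an estimated 40 N, and the job is handed in at about 17 s of the 70 s allowed; no verdict is reported.

- **Mould:** I gripped it by its front end, straightened it and pushed it until the stop pushed back with about 13 N. After release, the scene picture put it about 1–2 mm off the bed's centre line and about 0.01 rad from straight. Its back edge agreed with the stop to 2 mm. In the picture after clamping it looked unmoved.
- **Knob:** I wound it down about 4.47 rad in a single grasp, lowering 5 mm per radian. Height stayed within about 0.15 mm of that rule, with a slight downward push throughout. The one exception was a reading of about 2 N pulling up just after the grip closed, so I pressed the knob back down before turning.
- **Clamp force:** This is inferred, not measured directly. I judged touch at about 3.93 rad from the joint-6 torque slope. The torque at the wrist rose from 0.32 to about 0.49 N m by 4.37 rad. Both give about 40 N at the final angle. Single torque readings scatter by about 0.04 N m (8 N), and joint-6 torque had an odd sign and offset, so I used only its slope.
- **Other checks:** The two cameras disagreed by about 5 mm, so I averaged them. The knob axis came out about 2 mm from that average, which caused only small side forces. In the last picture the fingers were clear of the knob and the bystanders were where they started.

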